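# Hang the vial basket on the keeper hook and tug-test it

### The arm

A 6-joint arm with a two-finger parallel gripper is mounted at the origin on the work surface. World frame = base frame: x ahead of the robot, y to its left, z up, the work surface at z = 0. Lengths are in m, angles in rad, forces in N, time in s.
With the tool pointing down it reaches from about 0.25 to 0.775 m from the base axis. Payload 4 kg.
Tool frame: the origin (TCP) lies on the centre line of the jaws, within the pads' length; the fingertips stand 8 mm ahead of it and the grasp point (between the pads) lies 11 mm behind it; z points along the fingers, y is the direction in which the jaws open and shut (so a half turn about z gives the same grasp; the last joint's range is limited). The gripper opens to 94 mm and grips with 3 to 60 N. Pads are 16 mm wide; open, the fingers measure 119 mm over their backs; the gripper's body (75 mm by 177 mm) begins 78 mm behind the grasp point.
Start: joints at [-1.362, 0.087, 1.371, -0, 1.684, -0.103], TCP at [0.169, -0.524, 0.214] pointing down, gripper open.
Joint ranges: [-3.1, 3.1], [-0.76, 2.03], [0.27, 2.55], [-1.08, 4.22], [0.17, 2.65], [-2.57, 2.57]. Speed limits (rad/s): [2.79, 2.79, 3.14, 3.14, 3.14, 3.14].

### API

Orientations are given as [roll, pitch, yaw] about the fixed x, y, z axes, in that order (R = Rz(yaw) Ry(pitch) Rx(roll)).
In Python, from bench import robot, cams, close_job gives the robot as it stands.
- The arm moves only by the tool arm_command, never from a script. Its argument "plan" is one flat list of numbers, 7 for each row, row after row: the shift along the tool's x, y, z in cm, then the turn, a rotation vector about the tool's x, y, z in degrees, then the closure, from 0 (fully open) to 1 (shut). A call has 1 to 8 rows; each row shifts and turns the commanded pose from where the row before left it, along the tool's axes as they then stand; what a row does not reach is not made up. A row lasts 1/8 s, in which the tool goes at most 62.5 mm and 10.7 degrees, less where a joint would pass 70% of its speed; a pose out of reach is approached as far as the arm can. A call with a gripper value outside its range is refused whole. The fingers move at their own pace and stop on an object; the grip force is fixed at half the most. Time passes only in rows, so rows that do not move let the fingers close. It gives the time, the measured TCP pose, the force and the opening at its end, in the units of the state.
- robot.get_obs(): the state, without advancing time (a new reading comes with each control period).
- cams.snapshot(name): name is "scene" or "top"; returns a dict with "pixels" (480x640x3 uint8, red, green, blue), "fov_y" (degrees; the focal length in pixels is half the picture's height over the tangent of half this angle, whatever the lens; pixels are square), "cx", "cy" (the principal point, pixels), "camera_from_world" (4x4, takes a point from world to camera coordinates). Camera axes: x right, y up, looking along -z (the intrinsics and any distortion apply to the point x, -y, -z); pixel columns grow to the right and rows downward; lengths in m; the calibration is good to about 2 mm. A picture is of the moment at which its call begins. There is no depth.
- close_job(): hands the job in, once; it reports no verdict.
The state is a dict: "time": time; "joint_positions": joint angles; "qvel": joint speeds; "joint_torque": joint torques, N m; "tool_pos": TCP position; "ee_rot": TCP orientation; "wrist_force": force on the tool from outside, world axes, zero at the start; "wrist_torque": the same for the moment, N m; "width": finger opening in m.
Only numpy, scipy, OpenCV 4.12 (cv2) and the standard library are available. Lean on these libraries where they do the work, as an engineer would, in place of code of your own. Each camera call takes 0.05 s, during which the arm holds its last target.

### The job

Hang the wire basket of rinsed vials on the drain stand's hook: rest the basket's flat top plate on the hook bar and slide it back under the keeper until it is fully home against the stop. Before letting go, tug it gently straight down with a pull of about 10 N, held for a second, to make sure that it is held; never load the hook hard (25 N is too much). Then let go and leave it hanging still, without tipping the basket or disturbing the other things on the bench.

Things in the scene. Friction and masses are not known exactly. Their poses are not given: they have to be found in the camera images.
- basket_grip (a point): Centre of the black grip block on top of the wire basket: 14 mm thick along y, 20 mm along x, 44 mm tall, z up. It lies 146 mm above the basket's underside, 17 mm below the block's top, 27 mm above the upper and 31 mm above the lower face of the level steel top plate that carries the block. The plate is 60 mm long (x), 30 mm wide (y), 4 mm thick.
- basket: Loose wire basket of vials, 84 x 84 x 45 mm, 0.24 to 0.39 kg; origin at the centre of its underside, axes as of basket_grip, same after a half turn. Two slanted straps (16 mm wide in x) join it to the top plate: 27 mm apart just under the plate, 80 mm at the rim, 70 mm below it. The space under the plate between them is open along x, for the hook bar.
- stand: Fixed drain stand: white tray foot 210 x 170 x 18 mm centred at x = -75 mm, steel post 12 mm thick and 249 mm high; origin on the bench on the post's axis, z up. A clamp on the post carries the hook, which points along -x at y = 0 and is sprung: it gives 1 mm downward per 3 N. The clamp's height differs each time and is NOT measured: the unloaded hook bar's top is 190 to 214 mm above the bench.
- hook_home (a point): Point of the stand, 76 mm to -x of the post, 190 mm above the bench (lowest bar top; fixed, it does not move with the hook): a basket fully home has its centre over it. Axes as of stand. The level bar, 12 mm wide (y), 8 mm thick, runs from the stop face at x = +30 mm of this point to x = -62 mm; there a tip 6 mm thick turns up 12 mm above the bar's top.
- keeper (a point): Point of the stand on the keeper's front edge line, 58 mm to -x of the post, 190 mm above the bench (not at the keeper's true height). The keeper is a fixed lip 30 mm wide (y) that reaches 12 mm forward from the stop over the bar, 11 to 15 mm above the bar's top. The plate must be set on the bar between this line and the tip (80 mm of room), then slid to +x under the keeper.
- bottle: Bystander: amber glass bottle, 92 mm across, 170 mm high, upright; origin at the centre of its underside.
- flask: Bystander: glass flask with a long neck, 72 mm across, 150 mm high, upright; origin at the centre of its underside.
- vial_rack: Bystander: grey rack 100 x 100 mm full of capped vials, 45 mm high; origin at the centre of its underside.
- crimper: Bystander: hand crimper lying flat, about 230 mm long along x and 20 to 30 mm high; origin between its jaws and handles.
Mind the look-alikes: they are no part of the job. Leave any pink or yellow look-alike of the basket alone.

How it is judged:
By the outcome, as a careful person would: the job done as asked, in the order asked, and still so for the second after the job is handed in, with the robot touching nothing.
It also fails if it takes over 72 s, if anything falls off the work surface, if the arm or the gripper's body presses on something with over 40 N, if the wrist force passes 120 N, or if a joint passes its speed limit or range.

## Working session

There is one attempt and no reset: what is moved stays moved. The work goes in short steps, Python scripts to look and compute and a tool call to move; the robot and the scene stay as the last step left them, time stands still between calls to the robot, and variables do not carry over. Pictures are saved under pics/ and viewed, and the job is handed in when it is done.

Besides the shell and the picture viewer there is one more tool, called after ">>>" as name(argument=value, ...), one argument or row to a line, values as JSON. arm_command: Moves the arm, as the interface text tells. Its arguments: {"type":"object","properties":{"plan":{"type":"array","items":{"type":"number"}}},"required":["plan"]}

```bash
ls; mkdir -p pics; python3 - <<'E'
from bench import robot,cams
import cv2,numpy as np
print(robot.get_obs())
for n in("scene","top"):
    s=cams.snapshot(n); cv2.imwrite(f"pics/{n}0.png",s["pixels"][:,:,::-1])
    print(n,{k:v for k,v in s.items() if k!="pixels"})
E
```

```text
pics
{'time': 0.0, 'joint_positions': array([-1.36212021e+00,  8.79487612e-02,  1.37222846e+00, -2.51326357e-05,
        1.68358200e+00, -1.03109409e-01]), 'qvel': array([ 2.04525857e-05,  5.71601870e-04, -2.93625239e-03,  3.85881455e-04,
       -7.90738999e-04,  1.57351277e-03]), 'joint_torque': array([ 1.17679836e-03, -3.40188646e+01, -3.02425754e+01,  7.18235015e-02,
        3.29835364e-02, -1.51869281e-04]), 'tool_pos': array([ 0.16859131, -0.52297683,  0.21232065]), 'ee_rot': array([-3.13943502e+00, -1.98151507e-04,  3.11782511e-01]), 'wrist_force': array([ 0.01774358,  1.04619243, -0.15162439]), 'wrist_torque': array([0.06025744, 0.04136988, 0.01084618]), 'width': 0.0938544740853653}
scene {'fov_y': 46.16632443048237, 'cx': 319.2242083622473, 'cy': 237.68205805549877, 'camera_from_world': array([[ 0.31560602,  0.94886055, -0.00751606, -0.18689717],
       [-0.68858385,  0.23446939,  0.68620433,  0.29342104],
       [ 0.6528745 , -0.21139478,  0.72737001, -1.99106603],
       [ 0.        ,  0.        ,  0.        ,  1.        ]])}
top {'fov_y': 56.655249709593264, 'cx': 318.88323140356306, 'cy': 238.37491533495873, 'camera_from_world': array([[-0.02379428, -0.99949807, -0.02091496,  0.02873056],
       [ 0.98570693, -0.02694587,  0.16630022, -0.53981834],
       [-0.16678032, -0.01665902,  0.98585334, -0.95976459],
       [ 0.        ,  0.        ,  0.        ,  1.        ]])}
```

View pics/scene0.png

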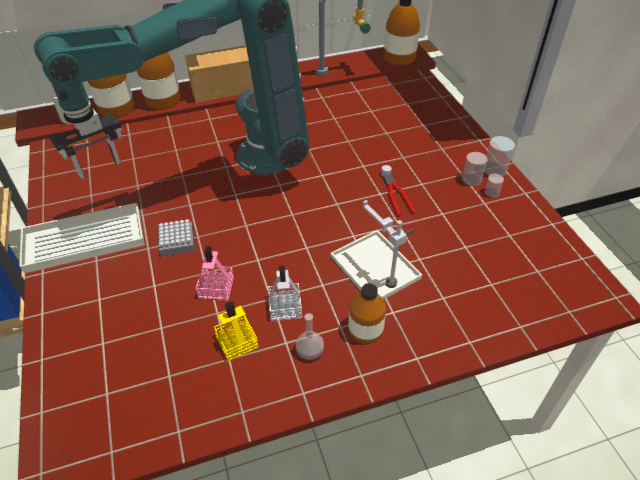

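View pics/top0.png

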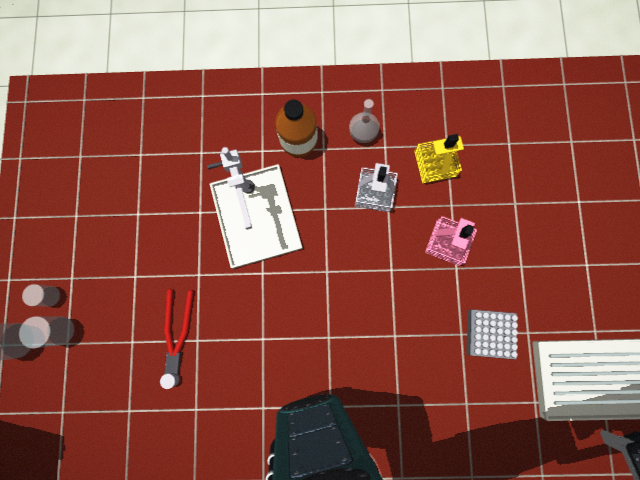

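Three basket candidates appear in the top view: wire or silver at (376,188), yellow at (440,160) and pink at (452,240). The silver one is the only one that isn't pink or yellow. I'll confirm it and the stand in enlarged crops.

```bash
cat > h.py <<'E'
import cv2,numpy as np
from bench import robot,cams
def ray(s,u,v):
    f=240/np.tan(np.radians(s["fov_y"])/2); M=s["camera_from_world"];R=M[:3,:3];t=M[:3,3]
    d=R.T@np.array([(u-s["cx"])/f,-(v-s["cy"])/f,-1.]); return -R.T@t,d
def onz(s,u,v,z):
    o,d=ray(s,u,v); return o+d*(z-o[2])/d[2]
def proj(s,p):
    f=240/np.tan(np.radians(s["fov_y"])/2); M=s["camera_from_world"];q=M[:3,:3]@np.array(p)+M[:3,3]
    return np.array([s["cx"]+f*q[0]/-q[2], s["cy"]-f*q[1]/-q[2]])
def tri(a,ua,b,ub):
    A=[];B=[]
    for s,u in((a,ua),(b,ub)):
        o,d=ray(s,*u); d/=np.linalg.norm(d);P=np.eye(3)-np.outer(d,d);A.append(P);B.append(P@o)
    p=np.linalg.lstsq(np.vstack(A),np.hstack(B),rcond=None)[0]
    return p,[np.linalg.norm(A[i]@p-B[i])*1000 for i in(0,1)]
def crop(s,x0,y0,x1,y1,k,name):
    im=cv2.resize(s["pixels"][y0:y1,x0:x1,::-1],None,fx=k,fy=k,interpolation=cv2.INTER_CUBIC)
    for x in range((x0+9)//10*10,x1,10):
        cv2.line(im,((x-x0)*k,0),((x-x0)*k,4 if x%50 else 12),(0,255,0),1)
        if x%20==0: cv2.putText(im,str(x),((x-x0)*k,22),0,.35,(0,255,0),1)
    for y in range((y0+9)//10*10,y1,10):
        cv2.line(im,(0,(y-y0)*k),(5,(y-y0)*k),(0,255,0),1)
        if y%20==0: cv2.putText(im,str(y),(8,(y-y0)*k+4),0,.35,(0,255,0),1)
    return im
def pair(a,b,name):
    h=max(a.shape[0],b.shape[0]); P=lambda i:cv2.copyMakeBorder(i,0,h-i.shape[0],0,0,0)
    cv2.imwrite("pics/"+name,np.hstack([P(a),P(b)]))
E
python3 - <<'E'
from h import *
a=cams.snapshot("scene");b=cams.snapshot("top")
np.save("a.npy",a,allow_pickle=True);np.save("b.npy",b,allow_pickle=True)
pair(crop(a,260,260,310,325,8,0),crop(b,350,155,400,220,8,0),"bask.png")
pair(crop(a,325,190,425,300,4,0),crop(b,200,140,300,270,4,0),"stand.png")
E
```

```text
(no output)
```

View pics/bask.png

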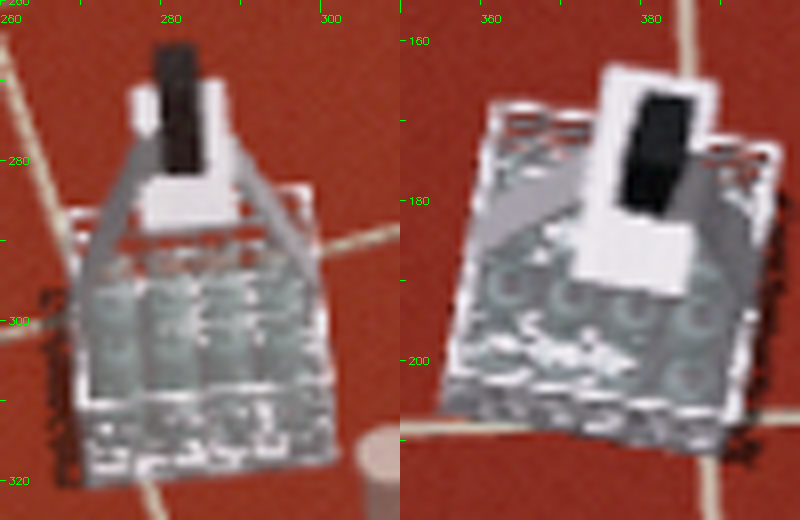

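View pics/stand.png

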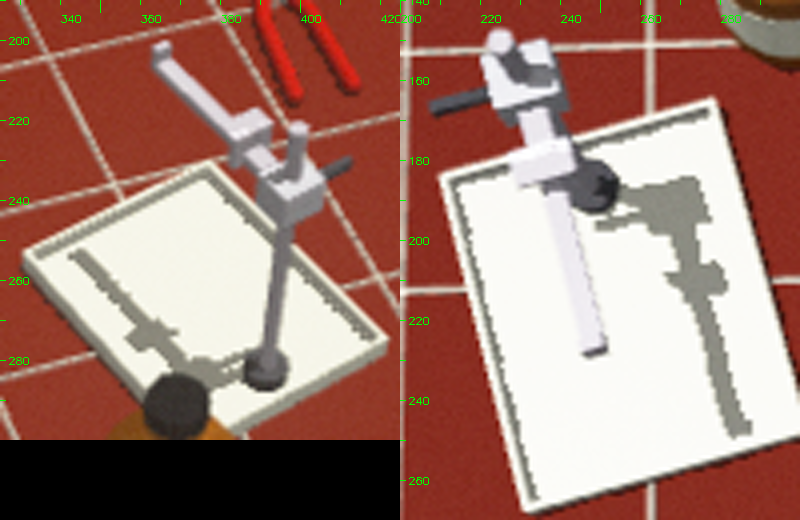

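The crops show the silver/clear wire basket with a light steel plate and black grip block. That matches the description; pink and yellow are the decoys. Next I'll measure the basket and stand.

```bash
python3 - <<'E'
from h import *
a=np.load("a.npy",allow_pickle=True).item();b=np.load("b.npy",allow_pickle=True).item()
np.set_printoptions(precision=4,suppress=True)
P=[onz(b,*p,.119) for p in((375.6,163.1),(389.8,165.4),(386,191.9),(371.5,189.7))]
P=np.array(P);c=P.mean(0);ax=(P[0]+P[1]-P[2]-P[3])/2;print("plate top-view c",c,"len",np.linalg.norm(ax),"yaw",np.degrees(np.arctan2(ax[1],ax[0])),"w",np.linalg.norm(P[0]-P[1]))
# scene plate corners: display/8 + (260,260)
S=[(276.3,270.9),(288.3,270),(289.8,287.8),(277.8,288.9)]
Q=np.array([onz(a,*p,.119) for p in S]);c2=Q.mean(0);ax=(Q[2]+Q[3]-Q[0]-Q[1])/2;print("scene c",c2,np.linalg.norm(ax),np.degrees(np.arctan2(ax[1],ax[0])),np.linalg.norm(Q[0]-Q[1]))
T=np.array([onz(b,*p,.018) for p in((211.2,184.5),(278.8,164.5),(300,248.7),(232.5,268))])
tc=T.mean(0);ax=(T[0]+T[1]-T[2]-T[3])/2;yaw=np.arctan2(ax[1],ax[0])
print("tray c",tc,"len",np.linalg.norm(ax),np.linalg.norm(T[0]-T[1]),"yaw",np.degrees(yaw))
X=np.array([np.cos(yaw),np.sin(yaw),0]);Y=np.array([-X[1],X[0],0])
so=tc*[1,1,0]+.075*X;print("stand from tray",so)
print("post tri",tri(a,(399.2,222),b,(224.5,149.5)), "top@.249",onz(b,224.5,149.5,.249),onz(a,399.2,222,.249))
print("tip tri",tri(a,(365,201.5),b,(249.2,227.5)))
for h in(.19,.202,.214):
    for x in(-.138,-.144):
        p=so+x*X+[0,0,h+.012]; print(h,x,p,proj(a,p),proj(b,p))
    p=so-.058*X+[0,0,h+.013];print(" keeper",proj(a,p),proj(b,p))
print("base",proj(a,so+[0,0,.018]),proj(b,so+[0,0,.018]))
pair(crop(a,350,190,420,260,6,0),crop(b,215,140,265,235,6,0),"stand2.png")
E
```

```text
plate top-view c [ 0.6561 -0.1214  0.119 ] len 0.059540989743804985 yaw -10.796611537165045 w 0.030709303463497782
scene c [ 0.6594 -0.1195  0.119 ] 0.05956520542652128 -12.158838981297908 0.03131938416769382
tray c [0.603  0.1629 0.018 ] len 0.2089033653966418 0.16776757329144482 yaw 13.846253134168371
stand from tray [0.6759 0.1808 0.    ]
post tri (array([0.6791, 0.1836, 0.2482]), [np.float64(0.1146660472946344), np.float64(0.11466604729469423)]) top@.249 [0.6789 0.1835 0.249 ] [0.6798 0.1831 0.249 ]
tip tri (array([0.5388, 0.1472, 0.2045]), [np.float64(2.431678665907451), np.float64(2.431678665907475)])
0.19 -0.138 [0.5419 0.1478 0.202 ] [364.6805 203.0588] [247.8907 225.8928]
0.19 -0.144 [0.5361 0.1463 0.202 ] [363.3942 201.7814] [248.6298 228.8571]
 keeper [382.4427 220.3999] [238.0965 186.8758]
0.202 -0.138 [0.5419 0.1478 0.214 ] [364.9092 199.7939] [246.7601 224.6617]
0.202 -0.144 [0.5361 0.1463 0.214 ] [363.615  198.5167] [247.5082 227.6663]
 keeper [382.7846 217.1328] [236.8464 185.1219]
0.214 -0.138 [0.5419 0.1478 0.226 ] [365.1406 196.4912] [245.5972 223.3955]
0.214 -0.144 [0.5361 0.1463 0.226 ] [363.8383 195.2142] [246.3546 226.4414]
 keeper [383.1306 213.8265] [235.5612 183.3187]
base [389.9607 279.5979] [247.9863 185.9666]
```

View pics/stand2.png

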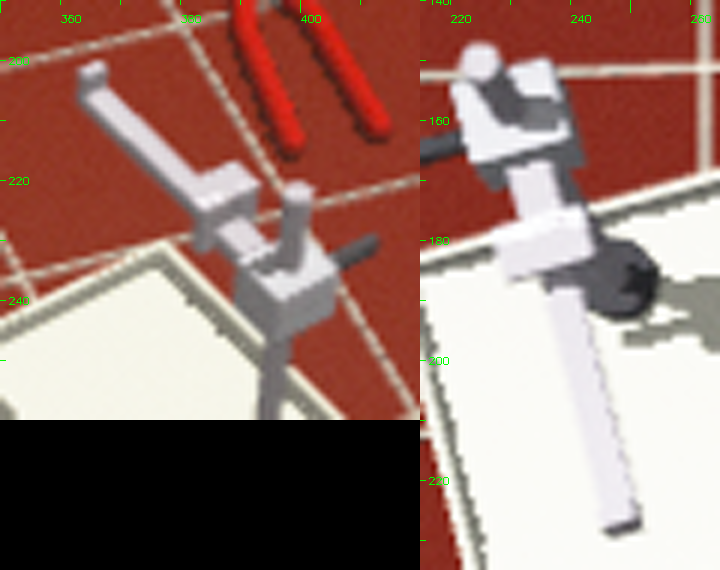

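```bash
cat >> h.py <<'E'
from scipy.spatial.transform import Rotation as Ro
def delta(p,yaw):
    o=robot.get_obs();R=Ro.from_euler('xyz',o["ee_rot"]);T=Ro.from_euler('xyz',[np.pi,0,np.radians(yaw)])
    print("t",o["time"],"pos",o["tool_pos"].round(4),"rpy",np.degrees(o["ee_rot"]).round(2),"w",o["width"].round(4),"F",o["wrist_force"].round(2))
    d=np.array(p)-o["tool_pos"]
    print("turn deg",np.degrees((R.inv()*T).as_rotvec()).round(2),"cm in present",(R.inv().apply(d)*100).round(2),"cm in target axes",(T.inv().apply(d)*100).round(2))
E
python3 - <<'E'
from h import *
a=np.load("a.npy",allow_pickle=True).item()
delta([.6577,-.1205,.25],-11.4)
# tray corners in scene at z=.018
T=np.array([onz(a,*p,.018) for p in((325+22/4,190+255/4),(325+210/4,190+165/4),(325+388/4,190+340/4))])
print(T,np.linalg.norm(T[0]-T[1]),np.linalg.norm(T[1]-T[2]))
# T0 & T2 diagonal -> centre
print((T[0]+T[2])/2)
d=T[2]-T[1];print(np.degrees(np.arctan2(d[1],d[0])))
E
```

```text
Traceback (most recent call last):
  File "h.py", line 32, in delta
    print("t",o["time"],"pos",o["tool_pos"].round(4),"rpy",np.degrees(o["ee_rot"]).round(2),"w",o["width"].round(4),"F",o["wrist_force"].round(2))
                                                                                                ^^^^^^^^^^^^^^^^
AttributeError: 'float' object has no attribute 'round'
```

```bash
sed -i 's/o\["width"\].round(4)/round(o["width"],4)/' h.py
python3 - <<'E'
from h import *
a=np.load("a.npy",allow_pickle=True).item()
delta([.6577,-.1205,.25],-11.4)
T=np.array([onz(a,*p,.018) for p in((325+22/4,190+255/4),(325+210/4,190+165/4),(325+388/4,190+340/4))])
print(T,np.linalg.norm(T[0]-T[1]),np.linalg.norm(T[1]-T[2]))
print((T[0]+T[2])/2)
d=T[2]-T[1];print(np.degrees(np.arctan2(d[1],d[0])))
E
```

```text
t 0.2 pos [ 0.1686 -0.5232  0.2128] rpy [-1.7992e+02 -1.0000e-02  1.7860e+01] w 0.0938 F [-0.18 -0.16  0.03]
turn deg [-8.000e-02  1.000e-02  2.926e+01] cm in present [ 58.9  -23.33  -3.69] cm in target axes [ 39.98 -49.14  -3.72]
[[0.53093421 0.05518725 0.018     ]
 [0.49062925 0.21977707 0.018     ]
 [0.68950952 0.27272567 0.018     ]] 0.16945293339347656 0.20580795639628224
[0.61022187 0.16395646 0.018     ]
14.908247175968018
```

>>> arm_command(
  plan=[0, 0, -1.3, 0, 0, 9.75, 0, 0, 0, -1.2, 0, 0, 9.75, 0, 0, 0, -1.2, 0, 0, 9.75, 0, 3, -3.5, 0, 0, 0, 0, 0, 3, -3.5, 0, 0, 0, 0, 0, 3, -3.5, 0, 0, 0, 0, 0, 3, -3.5, 0, 0, 0, 0, 0, 3, -3.5, 0, 0, 0, 0, 0],
)

```text
time: 1.2
tool_pos: [0.3513, -0.3804, 0.2503]
ee_rot: [-3.142, 0.0, -0.199]
wrist_force: [0.1, -0.1, -0.1]
width: 0.0942
```

>>> arm_command(
  plan=[3, -4, 0, 0, 0, 0, 0, 3, -4, 0, 0, 0, 0, 0, 3, -4, 0, 0, 0, 0, 0, 3, -4, 0, 0, 0, 0, 0, 3, -4, 0, 0, 0, 0, 0, 3, -4, 0, 0, 0, 0, 0, 3, -4, 0, 0, 0, 0, 0, 0, 0, 0, 0, 0, 0, 0],
)

```text
time: 2.2
tool_pos: [0.613, -0.1457, 0.2488]
ee_rot: [-3.141, 0.002, -0.194]
wrist_force: [-0.4, 0.6, -0.8]
width: 0.094
```

```bash
python3 - <<'E'
from h import *
delta([.6577,-.1205,.136],-11.4)
E
```

```text
t 2.2 pos [ 0.613  -0.1457  0.2488] rpy [-1.7995e+02  1.2000e-01 -1.1110e+01] w 0.094 F [-0.4   0.58 -0.78]
turn deg [-0.05  0.12  0.29] cm in present [ 3.92 -3.33 11.28] cm in target axes [ 3.88 -3.36 11.28]
```

>>> arm_command(
  plan=[1.96, -1.67, 0, 0, 0, 0, 0, 1.96, -1.67, 0, 0, 0, 0.3, 0, 0, 0, 2.5, 0, 0, 0, 0, 0, 0, 2.5, 0, 0, 0, 0, 0, 0, 0, 0, 0, 0, 0],
)

```text
time: 2.82
tool_pos: [0.6545, -0.1241, 0.1974]
ee_rot: [3.141, 0.006, -0.205]
wrist_force: [-0.5, -0.0, 0.9]
width: 0.094
```

```bash
python3 - <<'E'
from h import *
delta([.6577,-.1205,.136],-11.4)
a=cams.snapshot("scene");b=cams.snapshot("top")
o=robot.get_obs()["tool_pos"]; 
g=[.6577,-.1205,.163]
for s in(a,b): print(proj(s,o),proj(s,g))
pair(crop(a,250,220,320,320,5,0),crop(b,330,130,420,220,5,0),"g1.png")
E
```

```text
t 2.825 pos [ 0.6545 -0.1241  0.1974] rpy [179.99   0.37 -11.75] w 0.094 F [-0.45 -0.01  0.92]
turn deg [ 0.01  0.37 -0.35] cm in present [ 0.28 -0.42  6.14] cm in target axes [ 0.24 -0.42  6.14]
[279.01703339 257.75662718] [281.53247326 267.81721061]
[387.10368294 164.716588  ] [382.76759756 170.20729525]
```

View pics/g1.png

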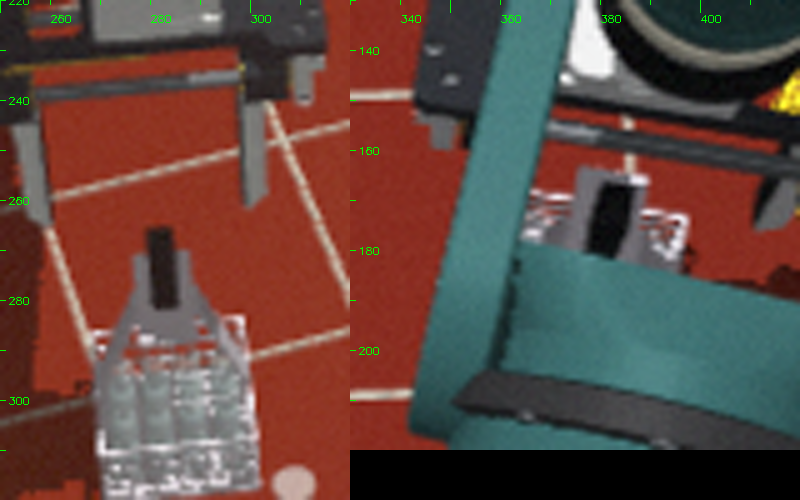

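>>> arm_command(
  plan=[0.26, -0.42, 0.5, 0, 0.37, 0, 0.3, 0, 0, 2, 0, 0, 0, 0.3, 0, 0, 2, 0, 0, 0, 0.3, 0, 0, 1.6, 0, 0, 0, 0.3, 0, 0, 0, 0, 0, 0, 0.3, 0, 0, 0, 0, 0, 0, 0.3],
)

```text
time: 3.68
tool_pos: [0.6608, -0.1201, 0.1406]
ee_rot: [3.141, -0.008, -0.204]
wrist_force: [-0.1, -0.3, 0.3]
width: 0.0659
```

```bash
python3 - <<'E'
from h import *
delta([.6577,-.1205,.136],-11.4)
a=cams.snapshot("scene");b=cams.snapshot("top")
pair(crop(a,250,230,310,325,6,0),crop(b,330,130,420,220,4,0),"g2.png")
E
```

```text
t 3.675 pos [ 0.6608 -0.1201  0.1406] rpy [179.99  -0.47 -11.69] w 0.0659 F [-0.11 -0.31  0.27]
turn deg [ 0.01 -0.47 -0.29] cm in present [-0.3   0.1   0.45] cm in target axes [-0.29  0.1   0.46]
```

View pics/g2.png

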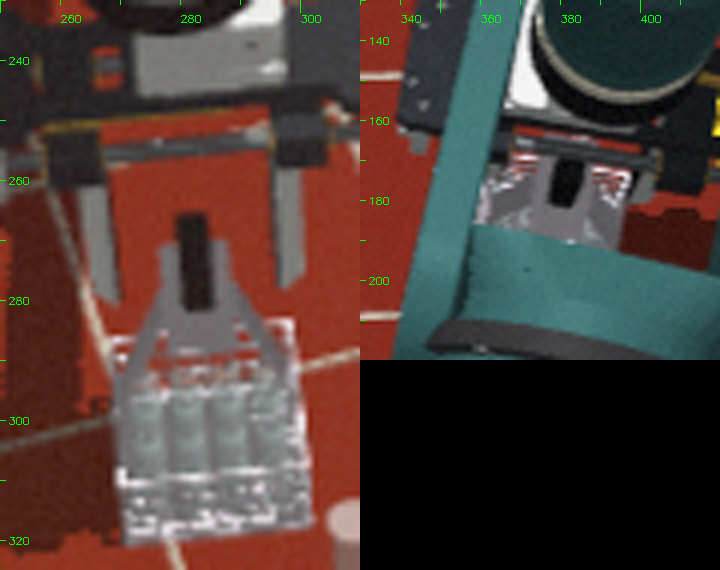

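>>> arm_command(
  plan=[-0.2, 0.1, 0.4, 0, -0.4, 0, 0.3, 0, 0, 0, 0, 0, 0, 0.3, 0, 0, 0, 0, 0, 0, 1, 0, 0, 0, 0, 0, 0, 1, 0, 0, 0, 0, 0, 0, 1, 0, 0, 0, 0, 0, 0, 1, 0, 0, 0, 0, 0, 0, 1, 0, 0, 0, 0, 0, 0, 1],
)

```text
time: 4.78
tool_pos: [0.6581, -0.1204, 0.1354]
ee_rot: [-3.141, 0.001, -0.204]
wrist_force: [0.5, 1.1, 0.7]
width: 0.0137
```

```bash
python3 - <<'E'
from h import *
delta([.6577,-.1205,.136],-11.4)
a=cams.snapshot("scene");b=cams.snapshot("top")
pair(crop(a,250,230,310,325,6,0),crop(b,330,130,420,220,4,0),"g3.png")
E
```

```text
t 4.775 pos [ 0.6581 -0.1204  0.1354] rpy [-1.7999e+02  3.0000e-02 -1.1680e+01] w 0.0137 F [0.48 1.12 0.66]
turn deg [-0.01  0.03 -0.28] cm in present [-0.04  0.01 -0.06] cm in target axes [-0.04  0.01 -0.06]
```

View pics/g3.png

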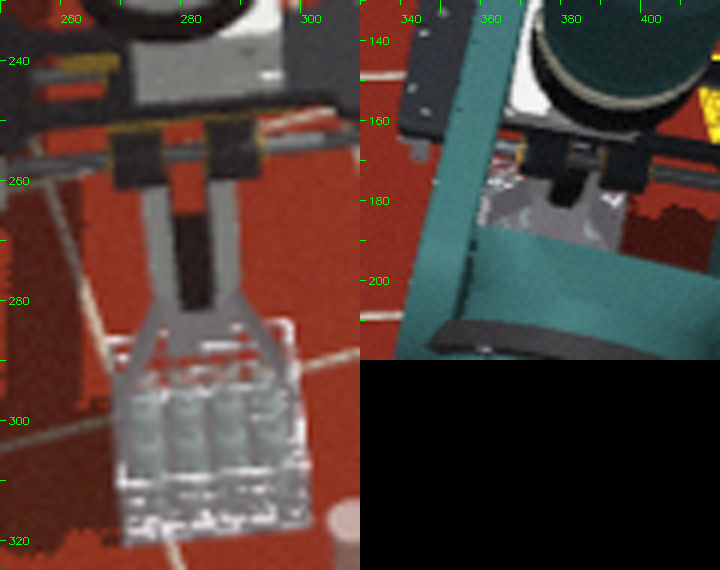

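The grip shows an opening of 13.7 mm on the block. Lifting.

>>> arm_command(
  plan=[0, 0, -0.5, 0, 0, 0, 1, 0, 0, -1.5, 0, 0, 0, 1, 0, 0, -2.4, 0, 0, 0, 1, 0, 0, -2.6, 0, 0, 0, 1, 0, 0, -2.6, 0, 0, 0, 1, 0, 0, -1.6, 0, 0, 0, 1, 0, 0, -0.6, 0, 0, 0, 1, 0, 0, 0, 0, 0, 0, 1],
)

```text
time: 5.88
tool_pos: [0.6581, -0.1206, 0.2533]
ee_rot: [3.142, 0.001, -0.204]
wrist_force: [0.1, 0.6, -2.5]
width: 0.0139
```

```bash
python3 - <<'E'
from h import *
yaw=np.radians(14.0)
delta([.604-.122*np.cos(yaw),.164-.122*np.sin(yaw),.252],14.0)
a=cams.snapshot("scene")
cv2.imwrite("pics/l1.png",a["pixels"][:,:,::-1])
E
```

```text
t 5.875 pos [ 0.6581 -0.1206  0.2533] rpy [ 1.800e+02  5.000e-02 -1.169e+01] w 0.0139 F [ 0.06  0.57 -2.52]
turn deg [-1.000e-02  5.000e-02 -2.569e+01] cm in present [-22.06 -21.49   0.14] cm in target axes [-10.57 -28.92   0.13]
```

View pics/l1.png

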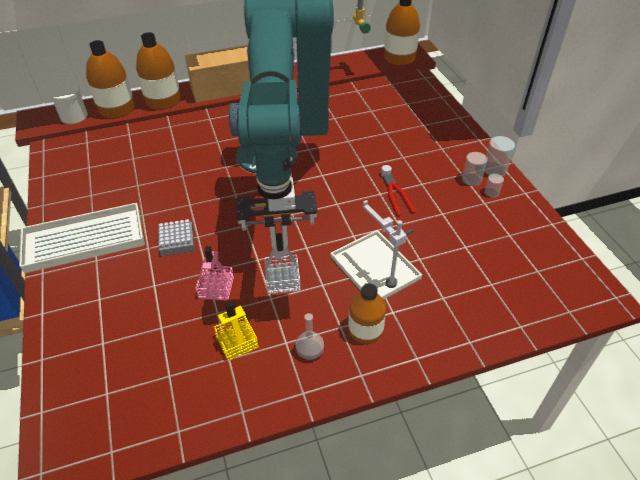

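>>> arm_command(
  plan=[-1, 0, 0, 0, 0, -3.7, 1, -2, 0, 0, 0, 0, -6, 1, -2, 0, 0, 0, 0, -6, 1, -2, 0, 0, 0, 0, -6, 1, -2, -1, 0, 0, 0, -4, 1, -2, -2, 0, 0, 0, 0, 1, -1, -2, 0, 0, 0, 0, 1, 0, -2, 0, 0, 0, 0, 1],
)

```text
time: 6.92
tool_pos: [0.5225, -0.0585, 0.2526]
ee_rot: [-3.141, 0.002, 0.244]
wrist_force: [0.9, -0.5, -2.3]
width: 0.0137
```

```bash
python3 - <<'E'
from h import *
yaw=np.radians(14.0)
delta([.604-.122*np.cos(yaw),.164-.122*np.sin(yaw),.252],14.0)
E
```

```text
t 6.925 pos [ 0.5225 -0.0585  0.2526] rpy [-1.7995e+02  1.1000e-01  1.3970e+01] w 0.0137 F [ 0.88 -0.47 -2.3 ]
turn deg [-0.05  0.11 -0.03] cm in present [  1.08 -19.62   0.07] cm in target axes [  1.09 -19.62   0.06]
```

>>> arm_command(
  plan=[0, -2.5, 0, 0, 0, 0, 1, 0, -2.7, 0, 0, 0, 0, 1, 0, -2.7, 0, 0, 0, 0, 1, 0, -2.7, 0, 0, 0, 0, 1, 0, -2.7, 0, 0, 0, 0, 1, 0, -2.5, 0, 0, 0, 0, 1, 0, -1.5, 0, 0, 0, 0, 1, 0, -0.5, 0, 0, 0, 0, 1],
)

```text
time: 7.92
tool_pos: [0.4803, 0.1143, 0.2532]
ee_rot: [3.142, 0.001, 0.246]
wrist_force: [-0.3, 0.3, -2.0]
width: 0.0137
```

>>> arm_command(
  plan=[0, 0, 0, 0, 0, 0, 1, 0, 0, 0, 0, 0, 0, 1],
)

```text
time: 8.18
tool_pos: [0.4807, 0.1129, 0.2535]
ee_rot: [3.141, 0.001, 0.244]
wrist_force: [0.9, 0.4, -2.8]
width: 0.0139
```

```bash
python3 - <<'E'
from h import *
yaw=np.radians(14.0)
delta([.604-.122*np.cos(yaw),.164-.122*np.sin(yaw),.252],14.0)
a=cams.snapshot("scene");b=cams.snapshot("top")
pair(crop(a,320,160,420,260,5,0),crop(b,205,140,275,250,4,0),"m1.png")
E
```

```text
t 8.175 pos [0.4807 0.1129 0.2535] rpy [1.7999e+02 4.0000e-02 1.3960e+01] w 0.0139 F [ 0.94  0.42 -2.8 ]
turn deg [ 0.01  0.04 -0.04] cm in present [ 1.   -1.98  0.15] cm in target axes [ 1.   -1.98  0.15]
```

View pics/m1.png

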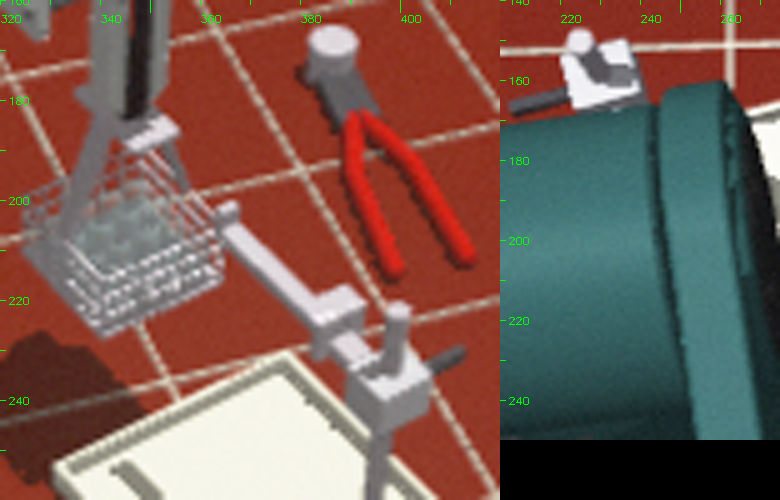

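```bash
python3 - <<'E'
from h import *
np.set_printoptions(precision=2,suppress=True)
a=cams.snapshot("scene")
o=robot.get_obs()["tool_pos"];y=np.radians(13.96);X=np.array([np.cos(y),np.sin(y),0]);Y=np.array([-X[1],X[0],0])
for sx in(1,):
  for sy in(-1,1): print("plate front top",sy,proj(a,o+[0,0,-.0164]+.03*X+sy*.015*Y))
for so in((.676,.181,0),(.679,.1835,0)):
  so=np.array(so)
  for h in(.19,.196,.202):
    print(so[:2],h,"tip top outer corners",[proj(a,so+x*X+sy*.006*Y+[0,0,h+.012]) for x in(-.144,-.138) for sy in(-1,1)],"keeper c",proj(a,so-.058*X+[0,0,h+.016]),"bar at -.1",[proj(a,so-.1*X+sy*.006*Y+[0,0,h]) for sy in(-1,1)])
im=crop(a,335,170,410,240,10,0);cv2.imwrite("pics/m2.png",im)
E
```

```text
plate front top -1 [346.74 190.02]
plate front top 1 [355.95 185.98]
[0.68 0.18] 0.19 tip top outer corners [array([361.58, 202.66]), array([365.2 , 201.02]), array([362.87, 203.94]), array([366.49, 202.29])] keeper c [382.58 219.62] bar at -.1 [array([370.9 , 215.41]), array([374.53, 213.71])]
[0.68 0.18] 0.196 tip top outer corners [array([361.69, 201.03]), array([365.31, 199.39]), array([362.98, 202.31]), array([366.61, 200.66])] keeper c [382.75 217.99] bar at -.1 [array([371.03, 213.8 ]), array([374.67, 212.1 ])]
[0.68 0.18] 0.202 tip top outer corners [array([361.79, 199.39]), array([365.43, 197.75]), array([363.09, 200.67]), array([366.73, 199.02])] keeper c [382.92 216.34] bar at -.1 [array([371.17, 212.18]), array([374.82, 210.48])]
[0.68 0.18] 0.19 tip top outer corners [array([362.85, 203.17]), array([366.47, 201.53]), array([364.14, 204.45]), array([367.76, 202.8 ])] keeper c [383.91 220.17] bar at -.1 [array([372.19, 215.94]), array([375.82, 214.24])]
[0.68 0.18] 0.196 tip top outer corners [array([362.96, 201.54]), array([366.59, 199.9 ]), array([364.26, 202.83]), array([367.89, 201.17])] keeper c [384.09 218.53] bar at -.1 [array([372.33, 214.33]), array([375.97, 212.63])]
[0.68 0.18] 0.202 tip top outer corners [array([363.07, 199.91]), array([366.71, 198.26]), array([364.37, 201.19]), array([368.01, 199.54])] keeper c [384.27 216.89] bar at -.1 [array([372.46, 212.71]), array([376.12, 211.01])]
```

View pics/m2.png

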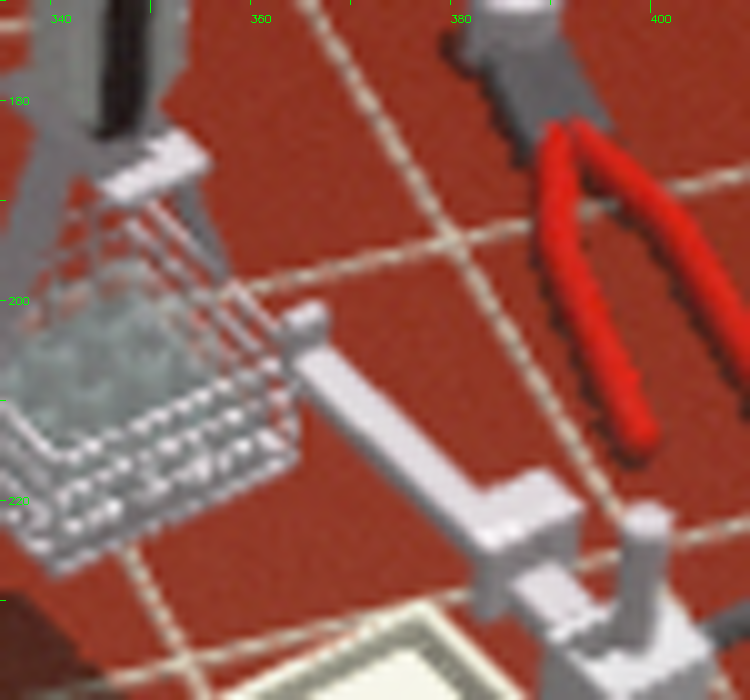

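```bash
python3 - <<'E'
from h import *
y=np.radians(14.2)
H=np.array([.6053,.1654,0]);X=np.array([np.cos(y),np.sin(y),0])
delta(H-.115*X+[0,0,.2535],14.2)
E
```

```text
t 8.325 pos [0.4806 0.113  0.2535] rpy [1.800e+02 3.000e-02 1.395e+01] w 0.0139 F [-0.17  0.45 -2.84]
turn deg [ 0.    0.03 -0.25] cm in present [ 1.87 -2.03  0.  ] cm in target axes [ 1.87 -2.03  0.  ]
```

>>> arm_command(
  plan=[0, -0.7, 0, 0, 0, -0.25, 1, 0, -0.8, 0, 0, 0, 0, 1, 0.5, -0.5, 0, 0, 0, 0, 1, 0.7, 0, 0, 0, 0, 0, 1, 0.6, 0, 0, 0, 0, 0, 1, 0, 0, 0, 0, 0, 0, 1, 0, 0, 0, 0, 0, 0, 1],
)

```text
time: 9.2
tool_pos: [0.493, 0.1372, 0.2534]
ee_rot: [-3.141, 0.001, 0.249]
wrist_force: [-0.5, -0.2, -2.8]
width: 0.014
```

```bash
python3 - <<'E'
from h import *
y=np.radians(14.2)
H=np.array([.6053,.1654,0]);X=np.array([np.cos(y),np.sin(y),0])
delta(H-.022*X+[0,0,.2535],14.2)
a=cams.snapshot("scene")
cv2.imwrite("pics/m3.png",crop(a,335,170,410,240,10,0))
o=robot.get_obs()["tool_pos"]
print([proj(a,o+[0,0,-.0164]+x*X) for x in(.03,.0,.098)])
E
```

```text
t 9.2 pos [0.493  0.1372 0.2534] rpy [-1.7999e+02  5.0000e-02  1.4250e+01] w 0.014 F [-0.52 -0.24 -2.82]
turn deg [-0.01  0.05  0.05] cm in present [ 9.38  0.03 -0.02] cm in target axes [ 9.38  0.02 -0.01]
[array([361.50482425, 188.93664251]), array([355.05674173, 182.7390597 ]), array([376.68711566, 203.52912143])]
```

View pics/m3.png

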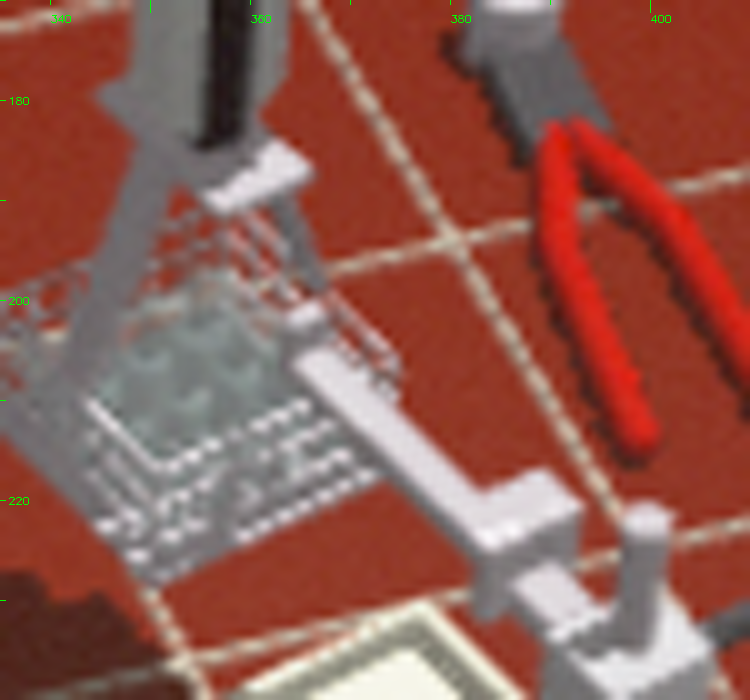

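>>> arm_command(
  plan=[0.8, 0, 0, 0, 0, 0, 1, 1.6, 0, 0, 0, 0, 0, 1, 1.8, 0, 0, 0, 0, 0, 1, 1.8, 0, 0, 0, 0, 0, 1, 1.6, 0, 0, 0, 0, 0, 1, 1.1, 0, 0, 0, 0, 0, 1, 0.5, 0, 0, 0, 0, 0, 1, 0, 0, 0, 0, 0, 0, 1],
)

```text
time: 10.25
tool_pos: [0.5823, 0.1601, 0.2532]
ee_rot: [-3.141, 0.001, 0.249]
wrist_force: [0.1, 0.4, -2.6]
width: 0.014
```

```bash
python3 - <<'E'
from h import *
y=np.radians(14.2)
H=np.array([.6053,.1654,0]);X=np.array([np.cos(y),np.sin(y),0]);Y=np.array([-X[1],X[0],0])
delta(H-.022*X+[0,0,.2234],14.2)
a=cams.snapshot("scene");b=cams.snapshot("top")
o=robot.get_obs()["tool_pos"]
print([proj(a,o+[0,0,-.0164]+.03*X+s*.015*Y) for s in(-1,1)])
pair(crop(a,345,170,415,260,7,0),crop(b,205,140,275,240,4,0),"m4.png")
E
```

```text
t 10.25 pos [0.5823 0.1601 0.2532] rpy [-1.7999e+02  6.0000e-02  1.4270e+01] w 0.014 F [ 0.12  0.39 -2.58]
turn deg [-0.01  0.06  0.07] cm in present [0.16 0.05 2.98] cm in target axes [0.16 0.05 2.98]
[array([377.61800237, 210.95909417]), array([386.92522595, 206.57616687])]
```

View pics/m4.png

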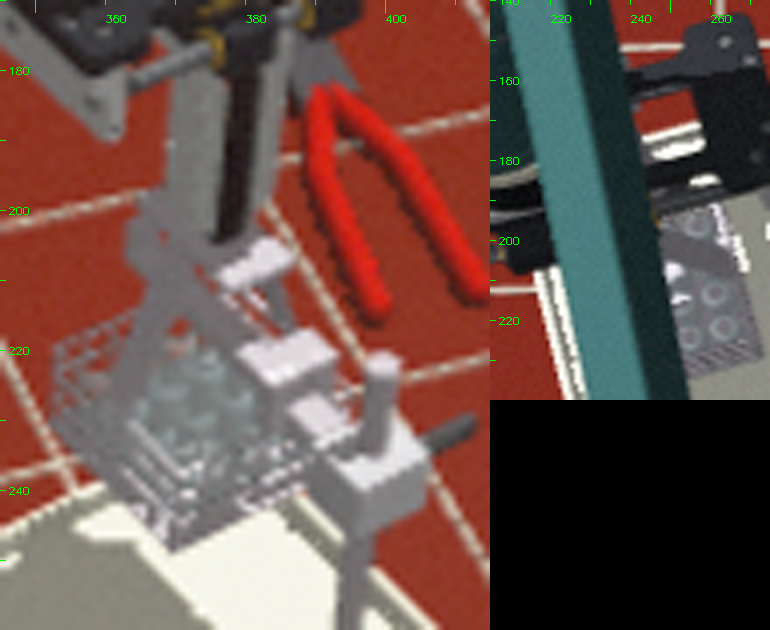

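>>> arm_command(
  plan=[0.1, 0.05, 0.6, 0, 0, 0, 1, 0, 0, 0.8, 0, 0, 0, 1, 0, 0, 0.7, 0, 0, 0, 1, 0, 0, 0.4, 0, 0, 0, 1, 0, 0, 0, 0, 0, 0, 1, 0, 0, 0, 0, 0, 0, 1],
)

```text
time: 11.1
tool_pos: [0.5834, 0.1598, 0.2288]
ee_rot: [-3.141, -0.0, 0.249]
wrist_force: [-1.4, -0.5, -3.6]
width: 0.0138
```

>>> arm_command(
  plan=[0, 0, 0.2, 0, 0, 0, 1, 0, 0, 0.2, 0, 0, 0, 1, 0, 0, 0.2, 0, 0, 0, 1, 0, 0, 0, 0, 0, 0, 1],
)

```text
time: 11.6
tool_pos: [0.5831, 0.1598, 0.2221]
ee_rot: [-3.141, 0.001, 0.249]
wrist_force: [-0.5, 0.3, -3.0]
width: 0.0139
```

>>> arm_command(
  plan=[0, 0, 0.15, 0, 0, 0, 1, 0, 0, 0.15, 0, 0, 0, 1, 0, 0, 0, 0, 0, 0, 1],
)

```text
time: 11.98
tool_pos: [0.5831, 0.1597, 0.2193]
ee_rot: [-3.141, 0.001, 0.249]
wrist_force: [0.3, 0.3, -2.4]
width: 0.0136
```

>>> arm_command(
  plan=[0, 0, 0.1, 0, 0, 0, 1, 0, 0, 0, 0, 0, 0, 1, 0, 0, 0, 0, 0, 0, 1],
)

```text
time: 12.35
tool_pos: [0.5832, 0.1598, 0.2185]
ee_rot: [-3.141, 0.0, 0.249]
wrist_force: [-0.5, 0.1, -1.7]
width: 0.0139
```

>>> arm_command(
  plan=[0, 0, 0.1, 0, 0, 0, 1, 0, 0, 0, 0, 0, 0, 1, 0, 0, 0, 0, 0, 0, 1],
)

```text
time: 12.72
tool_pos: [0.5833, 0.1598, 0.2176]
ee_rot: [-3.141, 0.0, 0.249]
wrist_force: [1.3, 0.4, -2.5]
width: 0.0135
```

Noise is about ±0.7 N, so I'll keep stepping down.

>>> arm_command(
  plan=[0, 0, 0.1, 0, 0, 0, 1, 0, 0, 0, 0, 0, 0, 1, 0, 0, 0, 0, 0, 0, 1],
)

```text
time: 13.1
tool_pos: [0.5833, 0.1598, 0.2169]
ee_rot: [-3.142, -0.0, 0.249]
wrist_force: [0.4, -0.3, -0.7]
width: 0.0137
```

>>> arm_command(
  plan=[0, 0, 0.1, 0, 0, 0, 1, 0, 0, 0, 0, 0, 0, 1, 0, 0, 0, 0, 0, 0, 1],
)

```text
time: 13.48
tool_pos: [0.5833, 0.1598, 0.216]
ee_rot: [-3.142, -0.0, 0.249]
wrist_force: [-0.9, -0.1, 1.8]
width: 0.0142
```

>>> arm_command(
  plan=[0, 0, 0.1, 0, 0, 0, 1, 0, 0, 0, 0, 0, 0, 1, 0, 0, 0, 0, 0, 0, 1],
)

```text
time: 13.85
tool_pos: [0.5833, 0.1598, 0.215]
ee_rot: [-3.141, -0.0, 0.249]
wrist_force: [-1.8, 0.1, 3.4]
width: 0.0138
```

Contact came at TCP z≈0.217, so the bar top is about 0.197 m. I'll ease off to near-zero wrist load and slide in.

>>> arm_command(
  plan=[0, 0, -0.13, 0, 0, 0, 1, 0.3, 0, 0, 0, 0, 0, 1, 0.4, 0, 0, 0, 0, 0, 1, 0.4, 0, 0, 0, 0, 0, 1, 0.3, 0, 0, 0, 0, 0, 1, 0.2, 0, 0, 0, 0, 0, 1, 0, 0, 0, 0, 0, 0, 1],
)

```text
time: 14.72
tool_pos: [0.5991, 0.1638, 0.2157]
ee_rot: [-3.141, -0.0, 0.249]
wrist_force: [-2.0, -0.8, 1.4]
width: 0.014
```

```bash
python3 - <<'E'
from h import *
H=np.array([.6053,.1654,0])
delta(H+[0,0,.2164],14.2)
a=cams.snapshot("scene")
cv2.imwrite("pics/s1.png",crop(a,345,180,415,250,9,0))
E
```

```text
t 14.725 pos [0.5991 0.1638 0.2157] rpy [-179.99   -0.     14.27] w 0.014 F [-2.04 -0.83  1.43]
turn deg [-0.01 -0.    0.07] cm in present [ 0.64 -0.   -0.07] cm in target axes [ 0.64 -0.   -0.07]
```

View pics/s1.png

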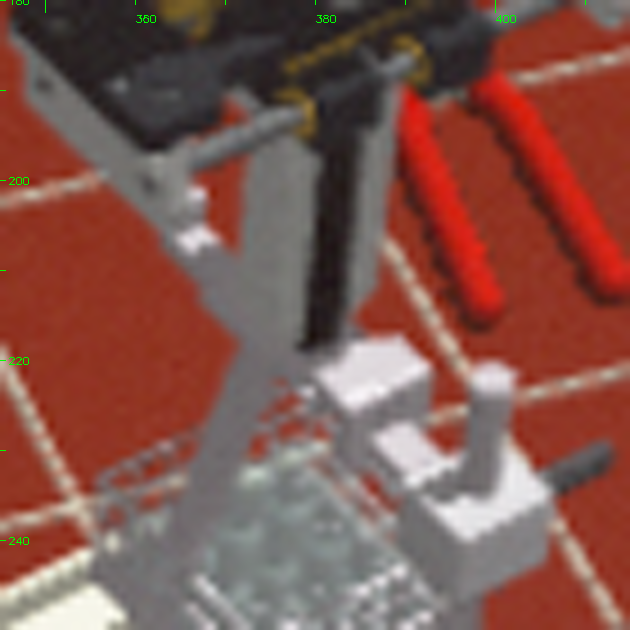

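>>> arm_command(
  plan=[0.1, 0, -0.04, 0, 0, 0, 1, 0.15, 0, 0, 0, 0, 0, 1, 0.15, 0, 0, 0, 0, 0, 1, 0, 0, 0, 0, 0, 0, 1],
)

```text
time: 15.28
tool_pos: [0.6028, 0.1647, 0.2161]
ee_rot: [-3.141, 0.0, 0.249]
wrist_force: [-3.1, -0.4, 1.1]
width: 0.014
```

>>> arm_command(
  plan=[0.1, 0, 0, 0, 0, 0, 1, 0.05, 0, 0, 0, 0, 0, 1, 0, 0, 0, 0, 0, 0, 1],
)

```text
time: 15.65
tool_pos: [0.6041, 0.1651, 0.2161]
ee_rot: [-3.141, 0.0, 0.249]
wrist_force: [-1.8, -0.4, 1.8]
width: 0.0141
```

>>> arm_command(
  plan=[0.1, 0, 0, 0, 0, 0, 1, 0.05, 0, 0, 0, 0, 0, 1, 0, 0, 0, 0, 0, 0, 1],
)

```text
time: 16.02
tool_pos: [0.6056, 0.1654, 0.2162]
ee_rot: [-3.141, 0.0, 0.249]
wrist_force: [-2.2, -0.9, 1.5]
width: 0.0137
```

>>> arm_command(
  plan=[0.1, 0, 0, 0, 0, 0, 1, 0.05, 0, 0, 0, 0, 0, 1, 0, 0, 0, 0, 0, 0, 1],
)

```text
time: 16.4
tool_pos: [0.6058, 0.1655, 0.216]
ee_rot: [-3.141, 0.004, 0.249]
wrist_force: [-5.3, -0.7, 2.3]
width: 0.0138
```

Stop reached: Fx jumped to −5 N and the motion stalled at the expected home. I'll relieve most of the push, then start the tug.

>>> arm_command(
  plan=[-0.1, 0, 0, 0, 0, 0, 1, 0, 0, 0.08, 0, 0, 0, 1, 0, 0, 0.08, 0, 0, 0, 1, 0, 0, 0, 0, 0, 0, 1],
)

```text
time: 16.9
tool_pos: [0.6057, 0.1655, 0.2152]
ee_rot: [-3.142, 0.001, 0.249]
wrist_force: [-5.8, -1.5, 4.2]
width: 0.0136
```

>>> arm_command(
  plan=[0, 0, 0.05, 0, 0, 0, 1, 0, 0, 0, 0, 0, 0, 1],
)

```text
time: 17.15
tool_pos: [0.6057, 0.1655, 0.215]
ee_rot: [-3.142, 0.0, 0.249]
wrist_force: [-5.3, -2.2, 4.5]
width: 0.0137
```

>>> arm_command(
  plan=[-0.08, 0, 0.08, 0, 0, 0, 1, 0, 0, 0, 0, 0, 0, 1],
)

```text
time: 17.4
tool_pos: [0.6056, 0.1654, 0.2147]
ee_rot: [-3.142, -0.002, 0.249]
wrist_force: [-4.8, -1.3, 6.3]
width: 0.0136
```

>>> arm_command(
  plan=[0, 0, 0.08, 0, 0, 0, 1, 0, 0, 0, 0, 0, 0, 1],
)

```text
time: 17.65
tool_pos: [0.6056, 0.1655, 0.2143]
ee_rot: [3.142, -0.002, 0.249]
wrist_force: [-4.9, -1.3, 6.8]
width: 0.0137
```

>>> arm_command(
  plan=[0, 0, 0.07, 0, 0, 0, 1, 0, 0, 0, 0, 0, 0, 1],
)

```text
time: 17.9
tool_pos: [0.6056, 0.1655, 0.214]
ee_rot: [3.142, -0.002, 0.249]
wrist_force: [-5.0, -0.6, 7.1]
width: 0.014
```

```bash
python3 - <<'E'
from h import *
print(robot.get_obs()["wrist_force"],robot.get_obs()["tool_pos"])
E
```

```text
[-5.00381316 -0.58727797  7.13873534] [0.60559189 0.16546755 0.21398264]
```

>>> arm_command(
  plan=[0, 0, 0.1, 0, 0, 0, 1, 0, 0, 0, 0, 0, 0, 1],
)

```text
time: 18.15
tool_pos: [0.6056, 0.1655, 0.2135]
ee_rot: [3.141, -0.003, 0.249]
wrist_force: [-5.3, -1.6, 8.1]
width: 0.0139
```

>>> arm_command(
  plan=[0, 0, 0, 0, 0, 0, 1, 0, 0, 0, 0, 0, 0, 1],
)

```text
time: 18.4
tool_pos: [0.6056, 0.1655, 0.2135]
ee_rot: [3.142, -0.003, 0.249]
wrist_force: [-6.1, -1.9, 8.3]
width: 0.0142
```

>>> arm_command(
  plan=[0, 0, 0.09, 0, 0, 0, 1, 0, 0, 0, 0, 0, 0, 1],
)

```text
time: 18.65
tool_pos: [0.6056, 0.1655, 0.213]
ee_rot: [3.141, -0.003, 0.249]
wrist_force: [-5.6, -2.2, 9.8]
width: 0.014
```

>>> arm_command(
  plan=[0, 0, 0, 0, 0, 0, 1, 0, 0, 0, 0, 0, 0, 1],
)

```text
time: 18.9
tool_pos: [0.6056, 0.1655, 0.2131]
ee_rot: [3.141, -0.003, 0.249]
wrist_force: [-7.6, -1.2, 9.1]
width: 0.0137
```

>>> arm_command(
  plan=[0, 0, 0.02, 0, 0, 0, 1, 0, 0, 0, 0, 0, 0, 1, 0, 0, 0, 0, 0, 0, 1, 0, 0, 0, 0, 0, 0, 1, 0, 0, 0, 0, 0, 0, 1, 0, 0, 0, 0, 0, 0, 1, 0, 0, 0, 0, 0, 0, 1, 0, 0, 0, 0, 0, 0, 1],
)

```text
time: 19.9
tool_pos: [0.6056, 0.1655, 0.213]
ee_rot: [3.141, -0.003, 0.249]
wrist_force: [-6.6, -1.5, 8.5]
width: 0.0142
```

>>> arm_command(
  plan=[0, 0, 0, 0, 0, 0, 1, 0, 0, 0, 0, 0, 0, 1, 0, 0, 0, 0, 0, 0, 1],
)

```text
time: 20.27
tool_pos: [0.6056, 0.1655, 0.2129]
ee_rot: [3.141, -0.003, 0.249]
wrist_force: [-6.6, -1.0, 10.3]
width: 0.0137
```

>>> arm_command(
  plan=[0, 0, 0.03, 0, 0, 0, 1, 0, 0, 0, 0, 0, 0, 1, 0, 0, 0, 0, 0, 0, 1, 0, 0, 0, 0, 0, 0, 1, 0, 0, 0, 0, 0, 0, 1],
)

```text
time: 20.9
tool_pos: [0.6056, 0.1655, 0.2128]
ee_rot: [3.141, -0.003, 0.249]
wrist_force: [-7.5, -2.1, 9.8]
width: 0.0135
```

>>> arm_command(
  plan=[0, 0, 0, 0, 0, 0, 1, 0, 0, 0, 0, 0, 0, 1, 0, 0, 0, 0, 0, 0, 1, 0, 0, 0, 0, 0, 0, 1, 0, 0, 0, 0, 0, 0, 1, 0, 0, 0, 0, 0, 0, 1],
)

```text
time: 21.65
tool_pos: [0.6056, 0.1655, 0.2128]
ee_rot: [3.141, -0.004, 0.249]
wrist_force: [-6.4, -1.6, 10.4]
width: 0.0138
```

>>> arm_command(
  plan=[0, 0, -0.15, 0, 0, 0, 1, 0, 0, -0.15, 0, 0, 0, 1, 0, 0, -0.15, 0, 0, 0, 1, 0, 0, 0, 0, 0, 0, 1, 0, 0, 0, 0, 0, 0, 1],
)

```text
time: 22.28
tool_pos: [0.6056, 0.1654, 0.2146]
ee_rot: [-3.142, -0.001, 0.249]
wrist_force: [-5.0, -1.2, 6.4]
width: 0.0139
```

>>> arm_command(
  plan=[0, 0, -0.15, 0, 0, 0, 1, 0, 0, -0.15, 0, 0, 0, 1, 0, 0, 0, 0, 0, 0, 1, 0, 0, 0, 0, 0, 0, 1],
)

```text
time: 22.78
tool_pos: [0.6055, 0.1655, 0.2164]
ee_rot: [-3.141, 0.0, 0.249]
wrist_force: [-0.3, -1.2, 1.3]
width: 0.0139
```

>>> arm_command(
  plan=[0.06, 0, -0.04, 0, 0, 0, 1, 0.05, 0, 0, 0, 0, 0, 1, 0, 0, 0, 0, 0, 0, 1, 0, 0, 0, 0, 0, 0, 1],
)

```text
time: 23.28
tool_pos: [0.6057, 0.1655, 0.2169]
ee_rot: [-3.141, 0.002, 0.249]
wrist_force: [-4.3, -0.9, -0.2]
width: 0.0142
```

>>> arm_command(
  plan=[-0.07, 0, 0, 0, 0, 0, 1, 0, 0, 0, 0, 0, 0, 1, 0, 0, 0, 0, 0, 0, 1],
)

```text
time: 23.65
tool_pos: [0.6056, 0.1655, 0.2171]
ee_rot: [-3.141, 0.001, 0.249]
wrist_force: [-2.4, -0.0, 0.1]
width: 0.0136
```

>>> arm_command(
  plan=[0, 0, 0, 0, 0, 0, 0.8, 0, 0, 0, 0, 0, 0, 0.75, 0, 0, 0, 0, 0, 0, 0.65, 0, 0, 0, 0, 0, 0, 0.5, 0, 0, 0, 0, 0, 0, 0.5, 0, 0, 0, 0, 0, 0, 0.5],
)

```text
time: 24.4
tool_pos: [0.6056, 0.1655, 0.2173]
ee_rot: [-3.141, 0.0, 0.249]
wrist_force: [-0.3, 0.0, 0.3]
width: 0.0466
```

```bash
python3 - <<'E'
from h import *
delta([.6055,.1655,.33],14.2)
a=cams.snapshot("scene")
cv2.imwrite("pics/r1.png",crop(a,345,180,415,250,9,0))
E
```

```text
t 24.4 pos [0.6056 0.1655 0.2173] rpy [-1.7999e+02  2.0000e-02  1.4270e+01] w 0.0466 F [-0.32  0.03  0.27]
turn deg [-0.01  0.02  0.07] cm in present [-2.000e-02 -1.000e-02 -1.127e+01] cm in target axes [-1.000e-02 -0.000e+00 -1.127e+01]
```

View pics/r1.png

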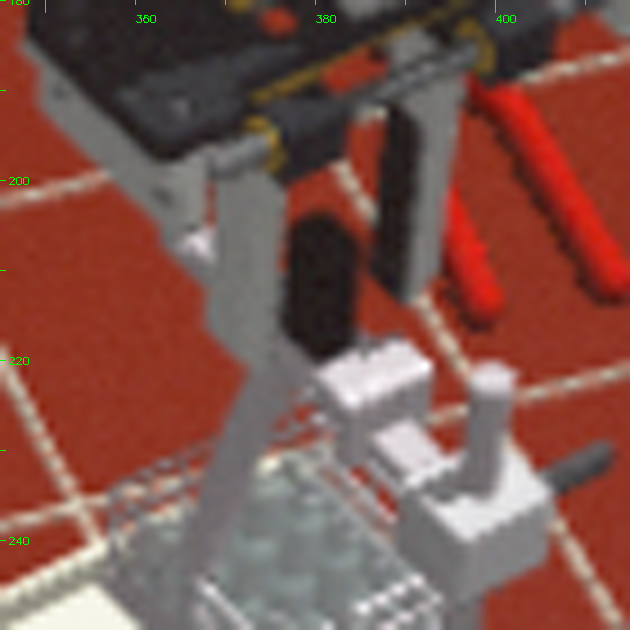

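The fingers are off the block and the basket is hanging. Retreating straight up, then back.

>>> arm_command(
  plan=[0, 0, -1, 0, 0, 0, 0.5, 0, 0, -2, 0, 0, 0, 0.5, 0, 0, -2.5, 0, 0, 0, 0.5, 0, 0, -2.5, 0, 0, 0, 0.5, 0, 0, -2.5, 0, 0, 0, 0.5, -3, 0, 0, 0, 0, 0, 0.5, -4, 0, 0, 0, 0, 0, 0.5, -4, 0, 0, 0, 0, 0, 0.5],
)

```text
time: 25.45
tool_pos: [0.4981, 0.1381, 0.3233]
ee_rot: [3.142, -0.001, 0.249]
wrist_force: [-0.8, -0.0, 0.8]
width: 0.047
```

>>> arm_command(
  plan=[-3, 4, 0, 0, 0, 0, 0.5, -2, 5, 0, 0, 0, 0, 0.5, 0, 5, 0, 0, 0, 0, 0.5, 0, 5, 0, 0, 0, 0, 0.5, 0, 4, 0, 0, 0, 0, 0.5, 0, 2, 0, 0, 0, 0, 0.5, 0, 0, 0, 0, 0, 0, 0.5, 0, 0, 0, 0, 0, 0, 0.5],
)

```text
time: 26.45
tool_pos: [0.5121, -0.115, 0.3228]
ee_rot: [-3.141, -0.0, 0.25]
wrist_force: [-0.0, -0.4, 0.8]
width: 0.0472
```

```bash
python3 - <<'E'
from h import *
a=cams.snapshot("scene");b=cams.snapshot("top")
cv2.imwrite("pics/f_scene.png",a["pixels"][:,:,::-1]);cv2.imwrite("pics/f_top.png",b["pixels"][:,:,::-1])
pair(crop(a,345,180,415,260,6,0),crop(b,205,140,275,250,5,0),"f.png")
print(robot.get_obs()["time"],robot.get_obs()["wrist_force"])
E
```

```text
26.55 [ 0.51112053  0.60218135 -0.48263046]
```

View pics/f.png

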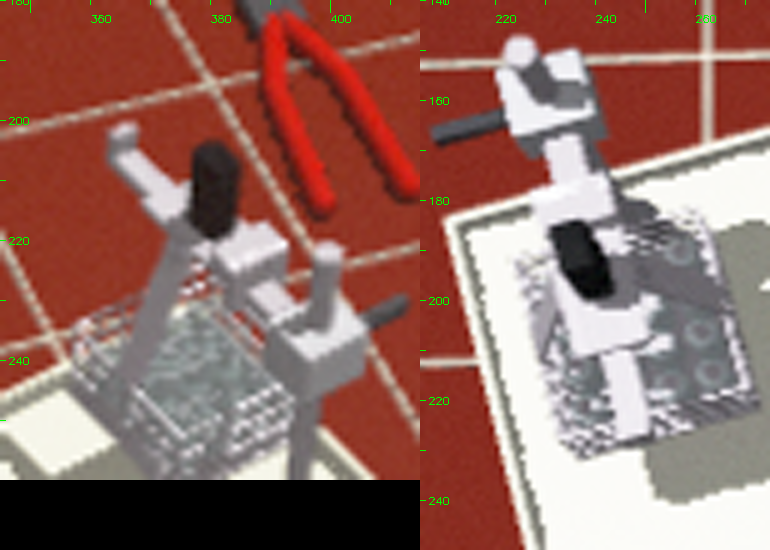

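View pics/f_top.png

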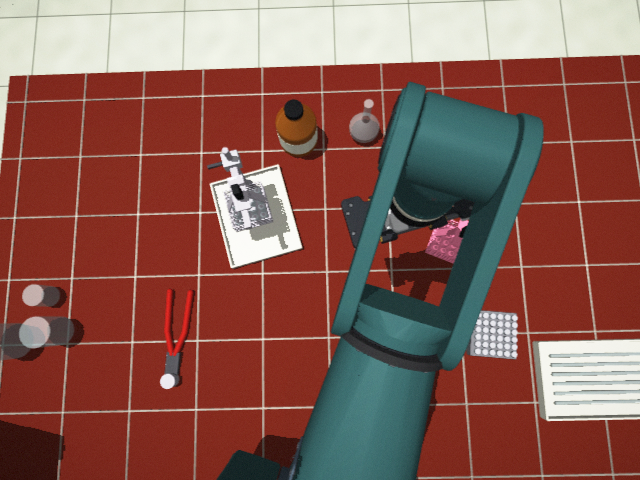

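View pics/f_scene.png

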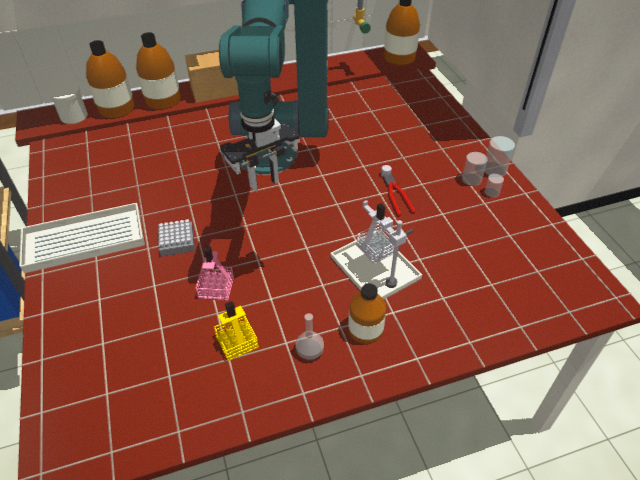

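>>> arm_command(
  plan=[0, 0, 0, 0, 0, 0, 0.5, 0, 0, 0, 0, 0, 0, 0.5, 0, 0, 0, 0, 0, 0, 0.5, 0, 0, 0, 0, 0, 0, 0.5, 0, 0, 0, 0, 0, 0, 0.5, 0, 0, 0, 0, 0, 0, 0.5, 0, 0, 0, 0, 0, 0, 0.5, 0, 0, 0, 0, 0, 0, 0.5],
)

```text
time: 27.55
tool_pos: [0.5122, -0.1163, 0.3223]
ee_rot: [-3.141, 0.0, 0.249]
wrist_force: [-0.8, -0.9, 0.0]
width: 0.0472
```

```bash
python3 - <<'E'
from h import *
np.set_printoptions(precision=1,suppress=True)
a=cams.snapshot("scene");b=cams.snapshot("top")
b0=cv2.imread("pics/f_top.png")[:,:,::-1]
print("max change stand region",np.abs(b["pixels"].astype(int)-b0)[140:250,205:275].max())
y=np.radians(14.2);X=np.array([np.cos(y),np.sin(y),0]);Y=np.array([-X[1],X[0],0]);H=np.array([.6056,.1655,0])
pts={"plate rear":[H-.03*X+s*.015*Y+[0,0,.2] for s in(1,-1)],"block top":[H+sx*.01*X+sy*.007*Y+[0,0,.244] for sx,sy in((1,1),(1,-1),(-1,-1),(-1,1))],
"basket bottom":[H+sx*.042*X+sy*.042*Y+[0,0,.081] for sx,sy in((1,1),(1,-1),(-1,-1),(-1,1))]}
ims=[]
for s,box,k in((a,(345,180,415,270),6),(b,(215,160,275,240),6)):
    im=crop(s,*box,k,0)
    for n,c in(("plate rear",(255,255,0)),("block top",(0,255,0)),("basket bottom",(0,0,255))):
        q=[(proj(s,p)-box[:2]+.5)*k for p in pts[n]]
        cv2.polylines(im,[np.int32(q)],n!="plate rear",c,1)
    ims.append(im)
pair(*ims,"f2.png")
E
```

```text
max change stand region 14
```

View pics/f2.png

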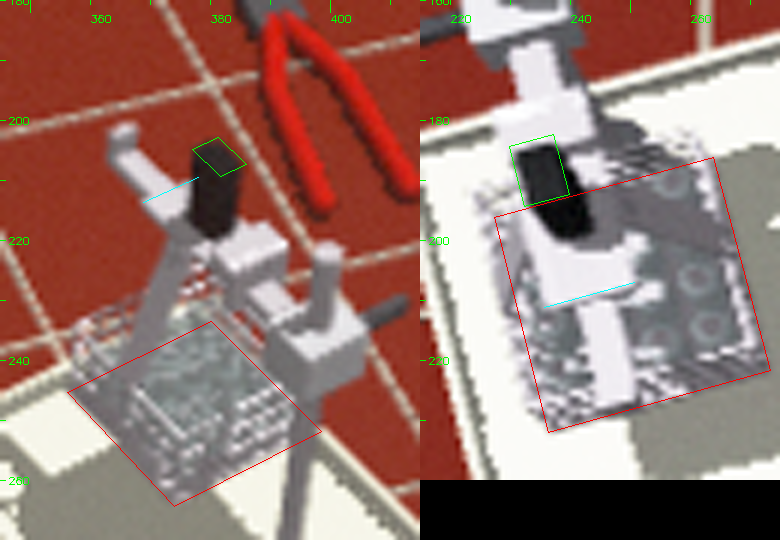

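The plate's rear edge, block and basket outline match the home pose within about 1–2 px. The view is unchanged after a second, and the bystanders are where they were. Handing in.

```bash
python3 -c "
from bench import close_job
print(close_job())"
```

```text
the job is handed in; nothing more can be done
None
```

The wire basket is hanging on the stand's hook, fully home against the stop, and the job is handed in. It took about 28 s of the 72 s allowed.

- **Basket choice:** I took the silver/clear basket and left the pink and yellow look-alikes alone.
- **Hooking on:** I brought the plate in over the tip and lowered it onto the bar, whose top measured about 0.197 m above the bench. I then slid it under the keeper until the push rose to about 5 N and motion stopped, at the expected home position.
- **Tug:** I pulled straight down with readings of 8.5–10.4 N (noise about ±1 N) for about 3 s. The basket moved down only with the hook's spring. About 5–7 N of sideways push against the stop remained during the tug. I eased it off before letting go.
- **Last checks:** After release the wrist force was about zero. The camera views matched the computed home pose within about 1–2 px, except that the plate's rear edge looked somewhat further off in the scene view. The basket looked level and did not move over one second. The bystanders looked undisturbed by eye, though in the last top view the arm hid the yellow basket, which I checked only in the scene view.

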